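# Load the tumbler and set its dial

## Task

Load the tumbler: tip all six ceramic balls from the open-fronted steel bin into its bowl, and stand the empty bin back upright on the bench. Then turn the dial knob on the tumbler's sloping control head until its pointer lines up with the black setting tab on the scale, without shifting the tab. Leave the glue bottle, tin and tape core where they are.

Things in the scene. Friction and masses are not known exactly. Their poses are not given: they have to be found in the camera images.
- tumbler: The tumbler, a bench machine bolted down: dark base plate 180 x 370 mm, a round open grey bowl at one end (robot's right), a tilted grey control head with a white dial at the other (robot's left). Origin on the bench under the base; z up, y from bowl to head, x away from the robot at yaw 0. The bowl's centre is at y = -110 mm, the head's at y = +100 mm; highest point of the head about 165 mm.
- bowl_floor (a point): Centre of the bowl's flat inner floor, 66 mm above the bench. The bowl is 84 mm deep inside, inner radius about 70 mm at the floor. A steel stud 14 mm thick stands on its centre, its top 125 mm above the bench.
- bowl_rim (a point): Centre of the bowl's open mouth, level with its rim, 150 mm above the bench. Rim radius 95 mm outside, 90 mm inside.
- bin: Open-topped sheet-steel parts bin with a sloping front, 136 mm long (x -76 to +60), 58 mm wide (y), 55 mm high; the sides are plain 55 mm high rectangles. Origin: on its underside, midway across; z up, x towards the upright back wall. It can be held across its width at x about 0. 0.11 to 0.22 kg empty. Holds the balls; they roll out over the lip when it is tipped lip-down 45 to 50 degrees.
- bin_lip (a point): Middle of the bin's pouring lip, at x = -76 mm in the bin's frame and 32 mm above its underside. Inside, the floor (4 mm thick) is flat from the back wall to x = -15 mm, then ramps up at about 25 degrees to this lip. Inner width 50 mm. Axes as bin.
- knob (a joint): Angle (rad) of the dial's knob, 0 with its pointer at the top of the dial (uphill side), growing clockwise as seen facing the dial. Turns from -2.4 to 2.4, needs about 0.06 N m, stays where it is left.
- knob_grip (a point): Grip point on the knob's axis, 31 mm above the dial face, which slopes 30 degrees from level, facing up and towards the robot (the machine's -x). The knob: black disc 60 mm wide, 9 mm thick, with an upright bar across it 56 mm long, 15 mm thick, top 43 mm above the face; a white line marks the pointer end. Axes turn with it: z out of the dial, x along the bar to the pointer, y across.
- pointer_tip (a point): Point just ahead of the small nose that sticks out at the foot of the knob's pointer end (the end with the white line), 38 mm from the axis and 4 mm above the dial face. Axes as knob_grip.
- tab (a joint): Angle (rad) of the setting tab round the dial, same zero and direction as knob: the knob points at the tab when the two values are equal. Stiff to move.
- tab_tip (a point): Point at the inner tip of the setting tab, 38 mm from the knob's axis, 4 mm above the dial face; z out of the dial, x outwards along the tab. The tab is a black block with a pointed inner end, 14 mm wide, 7 mm high, from 39 to 59 mm from the axis. It coincides with pointer_tip when the knob is set exactly.
- glue: Bystander: white bottle, 60 mm wide, 170 mm high, standing; origin under its centre.
- tin: Bystander: plain steel tin, 60 mm wide, 90 mm high, standing; origin under its centre.
- tape: Bystander: cardboard tape core, 100 mm outside, 45 mm high, lying flat; origin under its centre.
- ball0_center (a point): Centre of one of the six white ceramic balls, 24 mm in diameter, 18 g, that start inside the bin.
- ball1_center (a point): Centre of one of the six white ceramic balls, 24 mm in diameter, 18 g, that start inside the bin.
- ball2_center (a point): Centre of one of the six white ceramic balls, 24 mm in diameter, 18 g, that start inside the bin.
- ball3_center (a point): Centre of one of the six white ceramic balls, 24 mm in diameter, 18 g, that start inside the bin.
- ball4_center (a point): Centre of one of the six white ceramic balls, 24 mm in diameter, 18 g, that start inside the bin.
- ball5_center (a point): Centre of one of the six white ceramic balls, 24 mm in diameter, 18 g, that start inside the bin.
Things that resemble listed ones, but are neither listed nor needed, are in the scene too. Leave any purple look-alike of the bin alone.

How it is judged:
By the outcome, as a careful person would: the job done as asked, in the order asked, and still so for the second after the job is handed in, with the robot touching nothing.
It also fails if it takes over 56 s, if anything falls off the work surface, if the arm or the gripper's body presses on something with over 40 N, if the wrist force passes 120 N, or if a joint passes its speed limit or range.

## Robot

A 6-joint arm with a two-finger parallel gripper is mounted at the origin on the work surface. World frame = base frame: x ahead of the robot, y to its left, z up, the work surface at z = 0. Lengths are in m, angles in rad, forces in N, time in s.
With the tool pointing down it reaches from about 0.275 to 0.875 m from the base axis. Payload 12.5 kg.
Tool frame: the origin (TCP) lies where the fingers leave the gripper's body, on its centre line; the fingertips stand 73 mm ahead of it and the grasp point (between the pads) lies 54 mm ahead of it (r.grip_point_offset is the distance from the TCP to the grasp point, in m); z points along the fingers, y is the line along which they close (so a half turn about z gives the same grasp; the last joint's range is limited). The gripper opens to 85 mm and grips with 20 to 120 N. Pads are 22 mm wide; open, the fingers measure 114 mm over their backs; the gripper's body (76 mm by 85 mm) begins 54 mm behind the grasp point. The pads swing forward as they close: fully open they stand 13 mm farther back than shut.
Start: joints at [1.109, 0.351, 1.652, -0, 1.139, -0.085], TCP at [0.202, 0.511, 0.304] pointing down, gripper open.
Joint ranges: [-2.75, 2.75], [-0.79, 2.1], [0.01, 2.65], [-1.57, 4.71], [0.07, 3.14], [-2.87, 2.87]. Speed limits (rad/s): [2.22, 2.22, 2.79, 3.14, 3.14, 3.14].

## Interface

Orientations are given as a rotation vector (axis times angle).
In Python, from station import r, snapshot gives the robot as it stands.
- The arm moves only by the shell command python3 -m crank 'ROWS'. ROWS is JSON, one flat list of numbers, 5 for each row, row after row: the shift along the world's x, y, z in m, then the turn about the world's z in rad, then the finger opening in m, from 0 to 0.0854. A call has 1 to 12 rows; each row is the pose to reach, as a shift and turn from the pose commanded when the call began; what a row does not reach only later rows make up. A row lasts 1/10 s, in which the tool goes at most 50 mm and 8.59 degrees, less where a joint would pass 70% of its speed; a pose out of reach is approached as far as the arm can. A call with a gripper value outside its range is refused whole. The fingers move at their own pace and stop on an object; the grip force is fixed at half the most. Time passes only in rows, so rows that repeat a pose let the fingers close. It gives the time, the measured TCP pose, the force, the opening and the grip force at its end, in the units of the state.
- r.get_state(): the state, without advancing time (a new reading comes with each control period).
- snapshot(name): name is "scene" or "side" or "wrist"; returns a dict with "frame" (480x640x3 uint8, red, green, blue), "mtx" (3x3 intrinsics, pixels), "k1" (the pictures are not rectified: a ray, as slopes to the right and down, at radius r is drawn at 1 + k1 r^2 times it, then the intrinsics apply), "rvec" (rotation vector, rad) and "tvec" (3), from world to camera coordinates, as OpenCV has them; the wrist camera has in their place "T_tool_cam" (4x4, takes a point from camera to tool coordinates, whose origin is the TCP and whose axes are the flange's). Camera axes: x right, y down, z forward; pixel columns grow to the right and rows downward; lengths in m; the calibration is good to about 2 mm. A picture is of the moment at which its call begins: read the wrist's pose just before it. There is no depth.
- r.finish_job(): hands the job in; it is judged then, once.
The state is a dict: "t": time; "joint_positions": joint angles; "dq": joint speeds; "joint_torque": joint torques, N m; "eef_pos": TCP position; "ee_rot": TCP orientation; "force": force on the tool from outside, world axes, zero at the start; "ft_torque": the same for the moment, N m; "width": finger opening in m; "grasp_force": force on a finger pad.
Only numpy, scipy, OpenCV 4.12 (cv2) and the standard library are available. Lean on these libraries where they do the work, as an engineer would, in place of code of your own. Each camera call takes 0.05 s, during which the arm holds its last target. There are 200 camera calls.

## Working session

There is one attempt and no reset: what is moved stays moved. The work goes in short steps, Python scripts to look and compute and a shell command to move; the robot and the scene stay as the last step left them, time stands still between calls to the robot, and variables do not carry over. Pictures are saved under pics/ and viewed, at most 10 in all, crops included, and the job is handed in when it is done.

```bash
ls; mkdir -p pics; cat > look.py <<'E'
import cv2,numpy as np,sys
from station import r,snapshot
def save(cam,name):
    s=snapshot(cam); cv2.imwrite(f'pics/{name}.png',s['frame'][:,:,::-1]); np.save(f'pics/{name}.npy',s,allow_pickle=True); return s
def cam(s,st=None):
    if 'rvec' in s:
        R=cv2.Rodrigues(np.array(s['rvec'],float))[0]; return R.T,-R.T@np.array(s['tvec'],float).ravel()
    T=np.array(s['T_tool_cam']); R=cv2.Rodrigues(np.array(st['ee_rot'],float))[0]
    return R@T[:3,:3],R@T[:3,3]+np.array(st['eef_pos'])
def ray(s,uv,st=None):
    K=np.array(s['mtx']);R,o=cam(s,st)
    d=cv2.undistortPoints(np.array([[uv]],float),K,np.array([s['k1'],0,0,0,0.]))[0,0]
    # k1 convention: distorted = (1+k1 r^2) * ray = OpenCV k1
    d=R@np.array([d[0],d[1],1.]); return o,d/np.linalg.norm(d)
def onz(s,uv,z,st=None):
    o,d=ray(s,uv,st); return o+d*(z-o[2])/d[2]
def tri(rays):
    A=sum(np.eye(3)-np.outer(d,d) for o,d in rays); b=sum((np.eye(3)-np.outer(d,d))@o for o,d in rays); return np.linalg.solve(A,b)
def proj(s,P,st=None):
    R,o=cam(s,st); K=np.array(s['mtx']); rv=cv2.Rodrigues(R.T)[0]
    return cv2.projectPoints(np.array(P,float).reshape(-1,1,3),rv,-R.T@o,K,np.array([s['k1'],0,0,0,0.]))[0][:,0]
def load(n): return np.load(f'pics/{n}.npy',allow_pickle=True).item()
E
python3 - <<'E'
from look import *
print(r.get_state())
for c in('scene','side'):
    s=save(c,c+'0'); print(c,cam(s)[1],s['k1'])
E
```

```text
pics
{'t': 0.0, 'joint_positions': array([ 1.10941366e+00,  3.51225600e-01,  1.65243985e+00,  5.24914642e-06,
        1.13912106e+00, -8.46116478e-02]), 'dq': array([ 0.00024643,  0.00038413, -0.00113198, -0.00043044,  0.0002953 ,
       -0.00060322]), 'joint_torque': array([ 8.54211976e-05, -5.06133699e+01, -2.91398120e+01, -1.45432336e-04,
        4.71164851e-03, -2.65295199e-06]), 'eef_pos': array([0.20222238, 0.51119792, 0.30335821]), 'ee_rot': array([-5.88278303e-01, -3.08568932e+00,  1.80364530e-03]), 'force': array([ 0.95603925,  0.69909946, -0.75653103]), 'ft_torque': array([ 0.00677558, -0.04135407, -0.01117779]), 'grasp_force': 0.0, 'width': 0.08527395530146784}
scene [ 1.10472727 -0.06100364  1.10453209] -0.025908887615147015
side [ 0.0223838  -0.52341382  0.87643238] -0.036644089560147114
```

View pics/scene0.png

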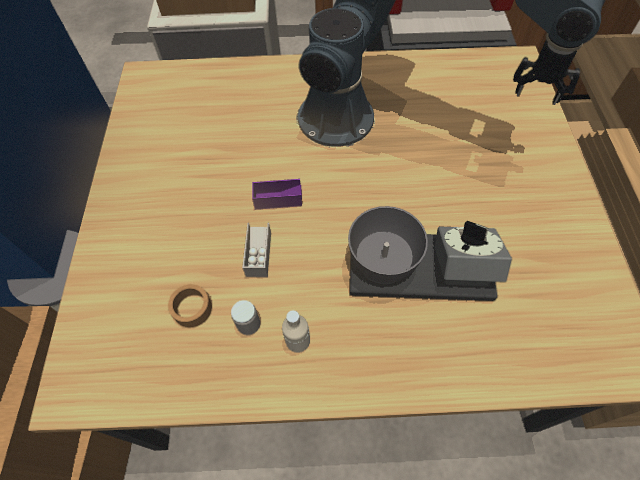

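View pics/side0.png

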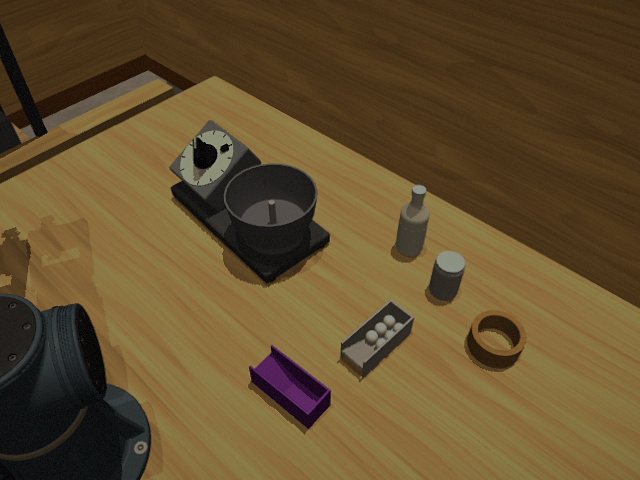

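```bash
python3 - <<'E'
from look import *
a=load('scene0')['frame'];b=load('side0')['frame']
def c(im,x,y,w,h,f): return cv2.resize(im[y:y+h,x:x+w],(400,300),interpolation=cv2.INTER_CUBIC)
# each crop w:h=4:3
m=np.vstack([np.hstack([c(a,217,217,80,60,5),c(b,337,300,80,60,5)]),np.hstack([c(a,430,210,88,66,5),c(b,165,115,88,66,5)])])
cv2.imwrite('pics/crops.png',m[:,:,::-1])
E
```

```text
(no output)
```

View pics/crops.png

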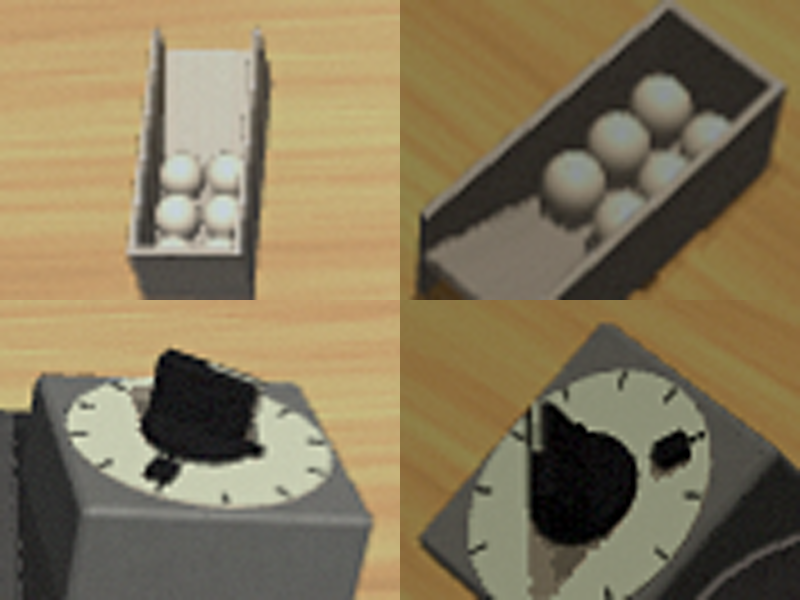

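Scene view: the steel bin with six white balls is at (257,250), its lip end up at (258,225) and its back wall at (255,272). The purple bin at (277,193) is the look-alike. The crop shows grey steel, white balls and a sloping front, so (257,250) is the one meant. The tab is at scene (466,247) and side (224,148). The knob nose is at scene (487,243).

```bash
python3 - <<'E'
from look import *
from scipy.optimize import least_squares
A=load('scene0');B=load('side0')
print('bin corners z=.055')
for s,uv in [(A,(243.2,267.6)),(A,(266.2,267.8)),(A,(248.2,223)),(A,(268.8,223.2)),(B,(391,301)),(B,(414,317.4)),(B,(341.2,343))]: print(onz(s,uv,.055)[:2].round(4))
print('rim')
for s,P in((A,[(348.5,245),(387,208),(427,243)]),(B,[(224.5,203),(316.5,190),(268,165)])):
    X=np.array([onz(s,p,.15)[:2] for p in P]); f=least_squares(lambda c:np.hypot(*(X-c).T)-.095,X.mean(0)); print(f.x.round(4),f.fun.round(4))
print('dial')
rs=[];
for s,(x,y,w,h) in((A,(435,215,80,50)),(B,(165,118,80,78))):
    im=s['frame'][y:y+h,x:x+w].astype(int)
    hsv=cv2.cvtColor(s['frame'][y:y+h,x:x+w],cv2.COLOR_RGB2HSV)
    m=((hsv[...,1]<75)&(hsv[...,2]>(150 if s is A else 120))).astype(np.uint8)
    n,l,st,_=cv2.connectedComponentsWithStats(m);k=1+st[1:,4].argmax();m=(l==k).astype(np.uint8)
    c=max(cv2.findContours(m,0,1)[0],key=len);e=cv2.fitEllipse(cv2.convexHull(c));print(e,st[k])
    cv2.imwrite(f'pics/m{x}.png',m*255)
    rs.append(ray(s,(e[0][0]+x,e[0][1]+y)))
C=tri(rs);print('dial centre',C)
print('glue/tin/tape', onz(A,(296,345),0),onz(A,(244,313),.09),onz(A,(190,303),.045))
E
```

```text
bin corners z=.055
[ 0.5655 -0.2627]
[ 0.5688 -0.2043]
[ 0.4321 -0.2557]
[ 0.4356 -0.2004]
[ 0.562  -0.2145]
[ 0.5608 -0.2688]
[ 0.4286 -0.2053]
rim
[0.5607 0.0947] [-0.0019 -0.0003 -0.0018]
[0.5468 0.088 ] [-0.002  -0.002  -0.0002]
dial
((48.56575012207031, 29.37648582458496), (23.73482322692871, 38.488834381103516), 79.33155822753906) [ 30  16  38  25 446]
((41.181907653808594, 39.49540710449219), (44.668243408203125, 61.065425872802734), 42.08806228637695) [  15   13   53   54 1271]
dial centre [0.56353111 0.32969559 0.1102678 ]
glue/tin/tape [ 0.75494385 -0.13450054  0.        ] [ 0.7018348  -0.24855506  0.09      ] [ 0.65172043 -0.3913963   0.045     ]
```

```bash
python3 -m crank '[0.04,-0.03,0.03,0.1,0.085, 0.08,-0.07,0.06,0.2,0.085, 0.12,-0.12,0.1,0.3,0.085, 0.16,-0.18,0.14,0.33,0.085, 0.19,-0.24,0.17,0.33,0.085, 0.2,-0.27,0.19,0.33,0.085, 0.2,-0.27,0.19,0.33,0.085, 0.2,-0.27,0.19,0.33,0.085]'
python3 - <<'E'
from look import *
st=r.get_state();s=save('wrist','w1');np.save('pics/w1st.npy',st,allow_pickle=True);print(st['eef_pos'],st['ee_rot'],r.grip_point_offset,s['k1'],cam(s,st)[1])
E
```

```text
t: 0.9
eef_pos: [0.4029, 0.2394, 0.4951]
ee_rot: [0.075, 3.14, 0.0]
force: [0.1, 0.2, -0.2]
width: 0.085
grasp_force: 0.0
[0.40293308 0.23937794 0.49514221] [7.46100232e-02 3.13997821e+00 1.95093812e-04] 0.0539 -0.06245690823786294 [0.33519793 0.24375819 0.56516564]
```

View pics/w1.png

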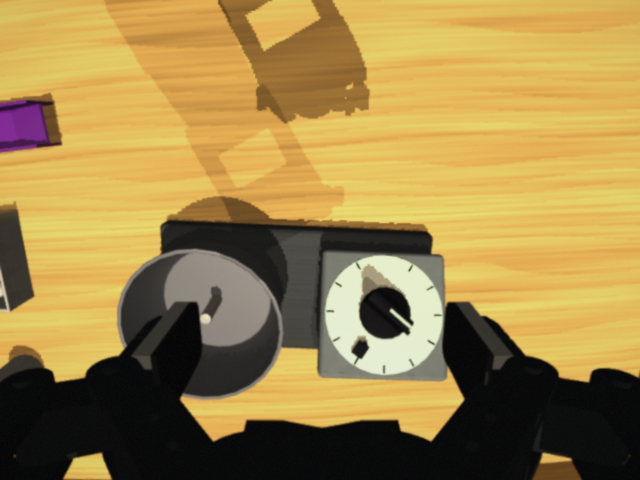

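```bash
cat > dial.py <<'E'
from look import *
def ell(s,box,v,sat=75):
    x,y,w,h=box;f=s['frame'][y:y+h,x:x+w];hsv=cv2.cvtColor(f,cv2.COLOR_RGB2HSV)
    m=((hsv[...,1]<sat)&(hsv[...,2]>v)).astype(np.uint8);m=cv2.morphologyEx(m,cv2.MORPH_OPEN,np.ones((3,3),np.uint8))
    n,l,st,_=cv2.connectedComponentsWithStats(m);k=1+st[1:,4].argmax()
    c=max(cv2.findContours((l==k).astype(np.uint8),0,1)[0],key=len);e=cv2.fitEllipse(cv2.convexHull(c));return (e[0][0]+x,e[0][1]+y),e[1:],st[k]
E
python3 - <<'E'
from dial import *
from scipy.optimize import least_squares
B=load('side0');W=load('w1');st=load('w1st')
X=np.array([onz(W,p,.15,st)[:2] for p in [(118,318),(283,325),(200,249),(205,398)]])
f=least_squares(lambda c:np.hypot(*(X-c).T)-.095,X.mean(0));print('rim',f.x.round(4),f.fun.round(4),'stud',onz(W,(205,319),.125,st).round(4))
eb=ell(B,(165,118,80,78),120);ew=ell(W,(310,245,140,140),190,90);print(eb,ew)
C=tri([ray(B,eb[0]),ray(W,ew[0],st)]);print('dial',C.round(4))
# base plate edges at top ~? yaw from near edge
a,b=onz(W,(163,221),.03,st),onz(W,(432,232),.03,st);print('base near edge',a,b,np.arctan2(b[1]-a[1],b[0]-a[0])-np.pi/2)
print('bin corner wrist',onz(W,(17,205),.055,st))
for yaw in(0,-.05):
    n=np.array([-.5*np.cos(yaw),-.5*np.sin(yaw),.866]);u=np.array([.866*np.cos(yaw),.866*np.sin(yaw),.5]);v=np.cross(u,n) 
    # clockwise seen from +n: from u (up) to right = u x n
    for nm,uv,hh in [('tab',(360,349),.005),('tabtipish',(364,343),.004),('line0',(390,308),.043),('line1',(411,327),.043),('nose',(406,332),.004)]:
        o,d=ray(W,uv,st);P=o+d*((C+n*hh-o)@n)/(d@n);q=P-C;print(yaw,nm,P.round(3),'ang',np.arctan2(q@v,q@u).round(3),'rad',np.hypot(q@v,q@u).round(4))
f=W['frame'];cv2.imwrite('pics/wc.png',cv2.resize(f[250:385,315:450],(600,600),interpolation=cv2.INTER_CUBIC)[:,:,::-1])
E
```

```text
rim [0.5507 0.0972] [-0.0015 -0.0014 -0.0017 -0.0019] stud [0.552  0.0959 0.125 ]
((216.74417114257812, 165.9363899230957), ((16.616609573364258, 48.927589416503906), 41.39242935180664), array([ 34,  28,  34,  39, 494], dtype=int32)) ((383.5148696899414, 314.70565032958984), ((116.16226959228516, 120.05648803710938), 148.19029235839844), array([  15,   11,  118,  119, 7637], dtype=int32))
dial [0.5811 0.3128 0.0786]
base near edge [0.45214471 0.02535735 0.03      ] [0.48480116 0.38610242 0.03      ] -0.09027894391784597
bin corner wrist [ 0.41543742 -0.15658918  0.055     ]
0 tab [0.614 0.28  0.103] ang 0.689 rad 0.0523
0 tabtipish [0.608 0.285 0.099] ang 0.694 rad 0.0432
0 line0 [0.554 0.316 0.113] ang -2.683 rad 0.0072
0 line1 [0.574 0.339 0.124] ang -0.996 rad 0.0314
0 nose [0.598 0.34  0.093] ang -0.884 rad 0.0347
-0.05 tab [0.613 0.279 0.104] ang 0.648 rad 0.0524
-0.05 tabtipish [0.607 0.285 0.099] ang 0.654 rad 0.0433
-0.05 line0 [0.554 0.316 0.113] ang -2.868 rad 0.0068
-0.05 line1 [0.575 0.339 0.124] ang -1.024 rad 0.0306
-0.05 nose [0.598 0.34  0.092] ang -0.928 rad 0.0347
```

View pics/wc.png

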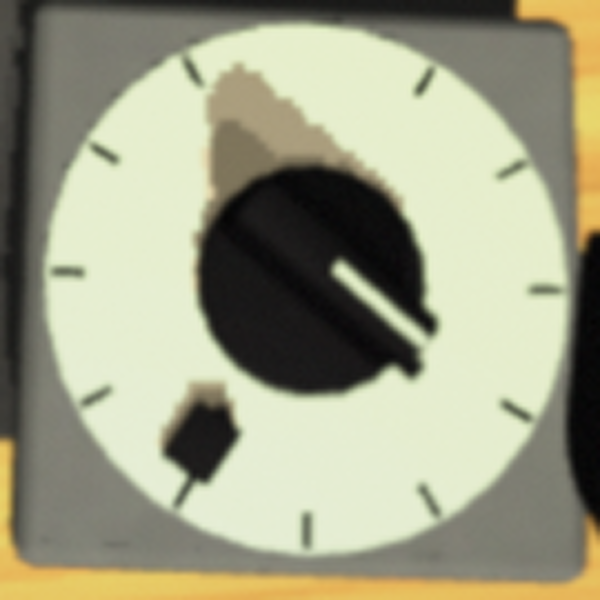

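```bash
python3 - <<'E'
from dial import *
B=load('side0');W=load('w1');st=load('w1st')
k=lambda x,y:(315+(x+.5)/4.444-.5,250+(y+.5)/4.444-.5)
C=tri([ray(B,(206.2,157.5)),ray(W,(383.5,314.7),st)]);print('dial',C.round(4))
bo=np.array([.552,.0965]);d=C[:2]-bo;print('dist (exp .210)',np.hypot(*d),'yaw',np.arctan2(d[1],d[0])-np.pi/2)
for yaw in(-.05,-.09):
    n=np.array([-.5*np.cos(yaw),-.5*np.sin(yaw),.866]);u=np.array([.866*np.cos(yaw),.866*np.sin(yaw),.5]);v=np.cross(u,n)
    for nm,p,hh in [('t0',(307,530),0),('t90',(67,271),0),('t-90',(546,290),0),('t30',(187,490),0),('t60',(97,396),0),('tabtip',(216,397),.005),('tabout',(187,465),.005),('tipcorner',(238,432),.007),('line0',(338,266),.043),('line1',(424,340),.043),('nose',(413,372),.006)]:
        o,dd=ray(W,k(*p),st);P=o+dd*((C+n*hh-o)@n)/(dd@n);q=P-C;print(yaw,nm,P.round(3),'ang',np.arctan2(q@v,q@u).round(3),'rad',np.hypot(q@v,q@u).round(4))
E
```

```text
dial [0.5557 0.3067 0.1235]
dist (exp .210) 0.21022469718467565 yaw -0.01774076294908955
-0.05 t0 [0.61  0.302 0.155] ang 0.029 rad 0.0625
-0.05 t90 [0.549 0.243 0.122] ang 1.63 rad 0.0636
-0.05 t-90 [0.56  0.37  0.124] ang -1.548 rad 0.0638
-0.05 t30 [0.599 0.272 0.15 ] ang 0.557 rad 0.0617
-0.05 t60 [0.578 0.25  0.138] ang 1.096 rad 0.0626
-0.05 tabtip [0.577 0.28  0.142] ang 0.716 rad 0.0383
-0.05 tabout [0.591 0.272 0.151] ang 0.621 rad 0.0565
-0.05 tipcorner [0.584 0.285 0.148] ang 0.485 rad 0.0426
-0.05 line0 [0.533 0.309 0.16 ] ang -2.492 rad 0.0021
-0.05 line1 [0.549 0.328 0.169] ang -0.93 rad 0.0267
-0.05 nose [0.574 0.332 0.14 ] ang -0.853 rad 0.0346
-0.09 t0 [0.61  0.302 0.155] ang -0.005 rad 0.0625
-0.09 t90 [0.549 0.243 0.123] ang 1.593 rad 0.0636
-0.09 t-90 [0.561 0.371 0.123] ang -1.584 rad 0.0642
-0.09 t30 [0.599 0.272 0.15 ] ang 0.523 rad 0.0617
-0.09 t60 [0.577 0.25  0.139] ang 1.062 rad 0.0627
-0.09 tabtip [0.577 0.28  0.143] ang 0.684 rad 0.0384
-0.09 tabout [0.591 0.272 0.151] ang 0.589 rad 0.0566
-0.09 tipcorner [0.584 0.285 0.149] ang 0.454 rad 0.0427
-0.09 line0 [0.533 0.309 0.16 ] ang -2.926 rad 0.0018
-0.09 line1 [0.549 0.329 0.168] ang -0.948 rad 0.0261
-0.09 nose [0.574 0.332 0.14 ] ang -0.888 rad 0.0346
```

The wrist view puts the bowl's stud at (205,319), the dial centre at (384,314), the tab at (360,348) and the pointer's white line at (391,309)-(410,326). The tick radii and the 210 mm spacing agree with the description. Next I go over the bin.

```bash
python3 -m crank '[0,-0.04,0,0,0.085, -0.01,-0.09,-0.02,0,0.085, -0.01,-0.14,-0.04,0,0.085, -0.02,-0.19,-0.06,0,0.085, -0.02,-0.24,-0.08,0,0.085, -0.02,-0.29,-0.09,0,0.085, -0.03,-0.34,-0.1,0,0.085, -0.03,-0.39,-0.1,0,0.085, -0.03,-0.44,-0.1,0,0.085, -0.03,-0.475,-0.1,0,0.085, -0.03,-0.475,-0.1,0,0.085, -0.03,-0.475,-0.1,0,0.085]'
python3 - <<'E'
from look import *
st=r.get_state();s=save('wrist','w2');np.save('pics/w2st.npy',st,allow_pickle=True);print(st['eef_pos'],st['ee_rot'])
E
```

```text
t: 2.15
eef_pos: [0.372, -0.2343, 0.3933]
ee_rot: [-0.077, -3.14, -0.001]
force: [-0.6, 0.4, 0.2]
width: 0.0847
grasp_force: 0.0
[ 0.37201675 -0.23428812  0.39332209] [-7.72155588e-02 -3.13960051e+00 -1.41875075e-03]
```

View pics/w2.png

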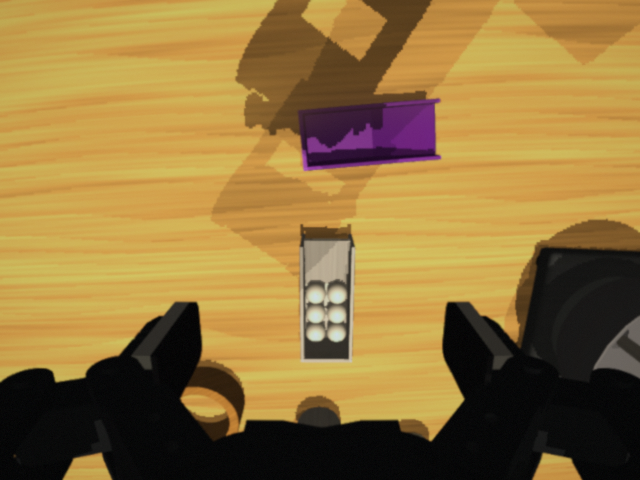

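The bin is at (327,295): front corners (302,226) and (354,226), back corners (301,361) and (352,361). All six balls are in it.

```bash
python3 - <<'E'
from look import *
W=load('w2');st=load('w2st')
P=np.array([onz(W,p,.055,st)[:2] for p in [(302,226),(354,226),(301,361),(352.5,361)]]);print(P.round(4))
f=P[:2].mean(0);b=P[2:].mean(0);d=f-b;print('front',f,'back',b,'len',np.hypot(*d),'w',np.linalg.norm(P[0]-P[1]),np.linalg.norm(P[2]-P[3]),'yaw',np.arctan2(-d[1],-d[0]))
u=-d/np.hypot(*d);o=b-.06*u;print('origin',o,'grasp',o+.003*u)
R=cv2.Rodrigues(np.array(st['ee_rot']))[0];print('tool y ang-90',np.arctan2(R[1,1],R[0,1])-np.pi/2)
t=o+.003*u;print('shift',t-st['eef_pos'][:2])
E
```

```text
[[ 0.4051 -0.2541]
 [ 0.4077 -0.2012]
 [ 0.5615 -0.2651]
 [ 0.5645 -0.2071]]
front [ 0.40640584 -0.22766732] back [ 0.56297554 -0.23611968] len 0.15679768219976614 w 0.05302273738688275 0.058094027773328054 yaw -0.053932291797596364
origin [ 0.50306278 -0.23288531] grasp [ 0.50605842 -0.23304703]
tool y ang-90 -0.049178695752942314
shift [0.13404166 0.00124109]
```

```bash
python3 -m crank '[0.045,0,-0.01,0,0.085, 0.09,0,-0.02,0,0.085, 0.125,0.001,-0.05,0,0.085, 0.136,0.001,-0.09,0,0.085, 0.136,0.001,-0.13,0,0.085, 0.136,0.001,-0.17,0,0.085, 0.136,0.001,-0.21,0,0.085, 0.136,0.001,-0.25,0,0.085, 0.136,0.001,-0.28,0,0.085, 0.136,0.001,-0.298,0,0.085, 0.136,0.001,-0.298,0,0.085, 0.136,0.001,-0.298,0,0.06]' && python3 -m crank '[0,0,0,0,0.05, 0,0,0,0,0.05, 0,0,0,0,0.05]'
```

```text
t: 3.4
eef_pos: [0.5088, -0.2316, 0.0967]
ee_rot: [0.071, 3.14, -0.0]
force: [0.3, 0.3, 0.4]
width: 0.0728
grasp_force: 0.0
t: 3.7
eef_pos: [0.5092, -0.2326, 0.0977]
ee_rot: [0.073, 3.138, -0.002]
force: [1.0, 2.4, 6.4]
width: 0.057
grasp_force: 65.0
```

```bash
python3 -m crank '[0,0,0.02,0,0.05, 0,0,0.05,0,0.05, 0,0,0.085,0,0.05, 0,0,0.12,0,0.05, 0,0,0.15,0,0.05, 0,0.01,0.175,0,0.05, 0.01,0.03,0.18,0,0.05, 0.02,0.06,0.18,0,0.05, 0.03,0.09,0.18,0,0.05, 0.04,0.12,0.18,0,0.05, 0.05,0.15,0.18,0,0.05, 0.06,0.18,0.18,0,0.05]' && python3 -m crank '[0.01,0.03,0,0,0.05, 0.02,0.06,0,0,0.05, 0.025,0.09,0,0,0.05, 0.03,0.12,0,0,0.05, 0.03,0.14,0,0,0.05, 0.03,0.148,0,0,0.05, 0.03,0.148,0,0,0.05]'
python3 - <<'E'
from look import *
a=save('scene','a3')['frame'];b=save('side','b3')['frame']
c=lambda im,x,y:cv2.resize(im[y:y+150,x:x+200],(400,300),interpolation=cv2.INTER_CUBIC)
cv2.imwrite('pics/v3.png',np.hstack([c(a,310,150),c(b,180,100)])[:,:,::-1]);print(r.get_state()['eef_pos'])
E
```

```text
t: 4.9
eef_pos: [0.5684, -0.0511, 0.2769]
ee_rot: [0.073, 3.14, -0.0]
force: [0.3, -0.2, -1.7]
width: 0.0569
grasp_force: 65.0
t: 5.6
eef_pos: [0.5981, 0.096, 0.2764]
ee_rot: [0.071, 3.14, 0.0]
force: [0.2, 0.8, -2.8]
width: 0.057
grasp_force: 65.0
[0.59822753 0.09469927 0.27619396]
```

View pics/v3.png

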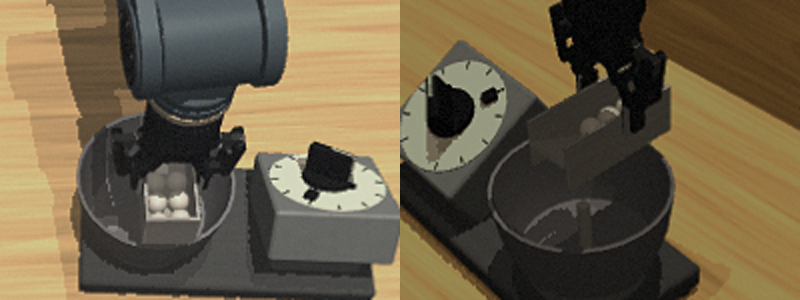

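The bin is held level over the bowl with all its balls, and nothing has shifted. The rim should be about 28 mm under it. I'll lower it onto the far rim to start tilting it in the grip.

```bash
python3 -m crank '[0,0,-0.01,0,0.05, 0,0,-0.02,0,0.05, 0,0,-0.026,0,0.05, 0,0,-0.026,0,0.05]'; for i in 1 2 3; do python3 -m crank '[-0.002,0,-0.003,0,0.05, -0.002,0,-0.003,0,0.05]' | grep -E 'eef|force'; done; python3 -c "
from station import r; s=r.get_state(); print(s['ft_torque'],s['eef_pos'],s['width'])"
```

```text
t: 6.1
eef_pos: [0.5983, 0.095, 0.249]
ee_rot: [-0.074, -3.14, 0.0]
force: [-0.3, 0.0, -1.1]
width: 0.057
grasp_force: 65.2
eef_pos: [0.5969, 0.0952, 0.2477]
force: [0.1, -1.3, 4.4]
grasp_force: 66.0
eef_pos: [0.5949, 0.0953, 0.2454]
force: [-3.2, -1.4, 10.7]
grasp_force: 67.4
eef_pos: [0.5928, 0.0953, 0.2427]
force: [-5.7, -0.4, 14.1]
grasp_force: 68.7
[-0.14771417  0.30471161  0.03492756] [0.59282982 0.09532008 0.24271752] 0.05692222019493331
```

```bash
python3 -m crank '[-0.004,0,-0.003,0,0.05, -0.004,0,-0.003,0,0.05]'|grep -E 'eef|^force'; python3 -m crank '[-0.003,0,-0.002,0,0.05, -0.003,0,-0.002,0,0.05]'|grep -E 'eef|^force'
python3 - <<'E'
from look import *
b=save('side','b4')['frame'];st=r.get_state();w=save('wrist','w4')['frame']
c=lambda im,x,y:cv2.resize(im[y:y+150,x:x+200],(400,300),interpolation=cv2.INTER_CUBIC)
cv2.imwrite('pics/v4.png',np.hstack([c(b,210,100),cv2.resize(w,(400,300))])[:,:,::-1])
E
```

```text
eef_pos: [0.5892, 0.0954, 0.2395]
force: [-1.1, -0.5, 9.5]
eef_pos: [0.5863, 0.0954, 0.2375]
force: [-0.7, -1.0, 9.9]
```

View pics/v4.png

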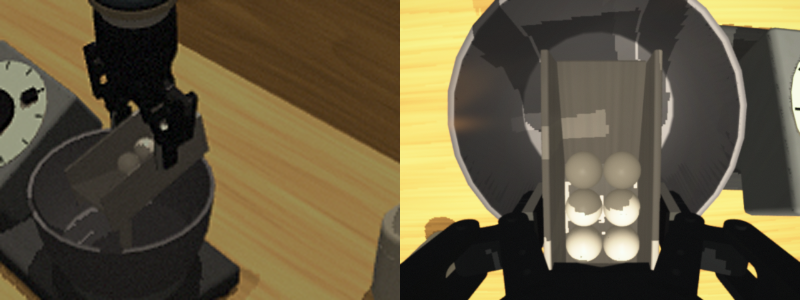

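```bash
cat > tilt.py <<'E'
from look import *
def tilt(s,st,l,rr,off=.049,p=.006,h=.047):
    o,d1=ray(s,l,st);_,d2=ray(s,rr,st)
    # corners 58 mm apart, depth equal along ray mid
    R=cv2.Rodrigues(np.array(st['ee_rot'],float))[0]
    d1/=abs(d1[2]);d2/=abs(d2[2]);t=.058/np.linalg.norm(d1-d2);c=o+t*(d1+d2)/2
    P=np.array(st['eef_pos'])-[0,0,off];q=c-P
    a0=np.arctan2(.055-h,-.076-p);a=np.arctan2(q[2],q[0]);return c,q,np.degrees((a-a0+np.pi)%(2*np.pi)-np.pi),np.hypot(q[0],q[2])
E
python3 - <<'E'
from tilt import *
s=load('w4');st=r.get_state()
print(s['mtx'][0][0],st['eef_pos'],tilt(s,st,(232,83),(411,83)))
E
```

```text
412.84088669454945 [0.58626275 0.09533804 0.23751444] (array([0.50633146, 0.1003798 , 0.16648035]), array([-0.07993129,  0.00504175, -0.02203408]), np.float64(20.98374887804436), np.float64(0.08291267635923111))
```

```bash
cat >> tilt.py <<'E'
def binpts(st,th,pts,off=.049,p=.006,h=.047,yaw=-.05,dy=0):
    P=np.array(st['eef_pos'])-[0,0,off];c,s=np.cos(th),np.sin(th);out=[]
    for x,y,z in pts:
        a,b=x-p,z-h;X=a*c-b*s;Z=a*s+b*c;out.append(P+[X*np.cos(yaw)-y*np.sin(yaw),X*np.sin(yaw)+y*np.cos(yaw)+dy,Z])
    return np.array(out)
E
python3 - <<'E'
from tilt import *
s=load('w4');st=r.get_state();b=load('b4')
pts=[(-.076,-.029,.055),(-.076,.029,.055),(-.076,-.025,.032),(-.076,.025,.032)]
for t in(8,12,16,20,24): print(t,proj(s,binpts(st,np.radians(t),pts),st).round(0).tolist(), 'side cam corner near top/bottom-front/back-top',proj(b,binpts(st,np.radians(t),[(-.076,-.029,.055),(-.076,-.029,0),(.06,-.029,.055),(.06,-.029,0)])).round(0).tolist())
E
```

```text
8 [[214.0, 69.0], [422.0, 69.0], [244.0, 87.0], [393.0, 87.0]] side cam corner near top/bottom-front/back-top [[259.0, 197.0], [264.0, 215.0], [310.0, 158.0], [313.0, 177.0]]
12 [[219.0, 73.0], [417.0, 73.0], [247.0, 94.0], [390.0, 95.0]] side cam corner near top/bottom-front/back-top [[260.0, 199.0], [266.0, 216.0], [310.0, 157.0], [314.0, 175.0]]
16 [[224.0, 77.0], [413.0, 78.0], [249.0, 102.0], [388.0, 102.0]] side cam corner near top/bottom-front/back-top [[260.0, 201.0], [268.0, 217.0], [309.0, 156.0], [315.0, 173.0]]
20 [[228.0, 83.0], [409.0, 84.0], [252.0, 110.0], [385.0, 111.0]] side cam corner near top/bottom-front/back-top [[261.0, 203.0], [270.0, 217.0], [308.0, 155.0], [315.0, 171.0]]
24 [[232.0, 90.0], [405.0, 90.0], [254.0, 119.0], [383.0, 119.0]] side cam corner near top/bottom-front/back-top [[262.0, 204.0], [272.0, 217.0], [308.0, 154.0], [316.0, 168.0]]
```

```bash
python3 - <<'E'
from tilt import *
g=cv2.cvtColor(load('w4')['frame'],cv2.COLOR_RGB2GRAY)
print('col300-340',g[60:130:2,300:340].mean(1).round().astype(int).tolist())
for r_ in(84,92,100): print(r_,'cols',[ (i,int(v)) for i,v in enumerate(np.diff(g[r_-1:r_+2,200:440].mean(0)),200) if abs(v)>9])
for c in(236,240,407,410): print(c,g[60:110:2,c-1:c+2].mean(1).astype(int).tolist())
E
```

```text
col300-340 [74, 74, 74, 74, 74, 74, 74, 74, 74, 74, 74, 74, 74, 74, 74, 74, 74, 75, 79, 91, 100, 100, 100, 100, 100, 101, 101, 101, 101, 101, 102, 102, 102, 102, 102]
84 cols [(217, 11), (224, 17), (225, 14), (346, 9), (347, 23), (375, 34), (376, 38), (379, -24), (380, -44), (381, -17), (406, 9), (407, 9), (414, 18), (418, -18), (419, -33), (420, -14), (433, 10)]
92 cols [(221, 11), (346, 9), (347, 22), (375, 34), (376, 38), (377, 10), (379, -22), (380, -43), (381, -19), (398, -11), (399, -11), (407, 9), (414, 16), (417, -11), (418, -25), (419, -25), (420, -10)]
100 cols [(222, 10), (250, 12), (414, 13), (415, 9), (417, -11), (418, -24), (419, -24), (420, -10), (432, 11)]
236 [41, 41, 41, 42, 42, 42, 42, 42, 44, 46, 71, 81, 82, 82, 82, 81, 81, 82, 83, 82, 83, 83, 83, 83, 84]
240 [41, 41, 42, 42, 43, 42, 42, 45, 49, 56, 66, 70, 69, 66, 65, 65, 65, 66, 66, 65, 66, 65, 66, 66, 66]
407 [48, 48, 48, 50, 50, 50, 50, 50, 51, 52, 69, 82, 84, 85, 84, 85, 85, 85, 86, 86, 87, 87, 88, 87, 87]
410 [48, 48, 47, 48, 50, 51, 50, 50, 51, 57, 92, 103, 104, 103, 103, 104, 103, 104, 103, 103, 103, 105, 103, 105, 105]
```

```bash
cat >> tilt.py <<'E'
def theta(n):
    st=r.get_state();s=save('wrist',n);np.save(f'pics/{n}st.npy',st,allow_pickle=True)
    g=cv2.cvtColor(s['frame'],cv2.COLOR_RGB2GRAY)[:,300:340].mean(1);d=np.convolve(np.diff(g),np.ones(5),'valid')
    T=np.arange(0,60,.5);row=[proj(s,binpts(st,np.radians(t),[(-.076,0,.032)]),st)[0,1] for t in T]
    k=[(i+3,int(d[i])) for i in range(60,255) if d[i]>12 and d[i]==d[max(0,i-6):i+7].max()]
    hsv=cv2.cvtColor(s['frame'],cv2.COLOR_RGB2HSV)
    print('eef',st['eef_pos'].round(4),'F',st['force'].round(1),'rows',[(a,b,float(np.interp(a,row,T))) for a,b in k][:4])
E
python3 -m crank '[0,0,0.01,0,0.05, 0.01,0,0.02,0,0.05, 0.025,-0.001,0.022,0,0.05, 0.038,-0.002,0.022,0,0.05, 0.041,-0.002,0.018,0,0.05, 0.041,-0.002,0.01,0,0.05, 0.041,-0.002,0.01,0,0.05]'|grep -E 'eef|^force'
python3 -c "
from tilt import *
theta('w5')"
python3 -m crank '[-0.002,0,-0.003,0,0.05, -0.005,0,-0.006,0,0.05, -0.005,0,-0.006,0,0.05]'|grep -E 'eef|^force'
python3 -c "
from tilt import *
theta('w6')"
```

```text
eef_pos: [0.6262, 0.0934, 0.246]
force: [1.2, -1.5, 4.1]
eef [0.6262 0.0934 0.246 ] F [ 1.2 -1.5  4.1] rows [(92, 16, 10.508705784681649), (169, 25, 45.098060851690114)]
eef_pos: [0.624, 0.0934, 0.245]
force: [3.7, -2.5, 29.1]
eef [0.624  0.0934 0.245 ] F [ 3.7 -2.5 29.1] rows [(94, 18, 13.163340527150599), (162, 19, 43.454495233583835)]
```

```bash
python3 -m crank '[-0.004,0,0,0,0.05, -0.008,0,0,0,0.05, -0.008,0,0,0,0.05]'|grep -E 'eef|^force'
python3 -c "
from tilt import *
theta('w7')"
```

```text
eef_pos: [0.6139, 0.0935, 0.2428]
force: [-4.0, -1.3, 22.2]
eef [0.6139 0.0935 0.2428] F [-4.  -1.3 22.2] rows [(99, 25, 14.733186448896927), (169, 24, 45.53675730369205)]
```

Friction on the rim is low, so pushing along a diameter gives too little leverage and the lip nears the stud. I'll lift, square the bin up and use a chord beside the stud, 42 mm to the right. That leaves room for a larger lever.

```bash
python3 -m crank '[0,0,0.012,0,0.05, 0,0,0.03,0.02,0.05, -0.01,-0.01,0.03,0.05,0.05, -0.025,-0.025,0.03,0.05,0.05, -0.037,-0.039,0.03,0.05,0.05, -0.037,-0.039,0.02,0.05,0.05, -0.037,-0.039,0.01,0.05,0.05, -0.037,-0.039,0.005,0.05,0.05, -0.037,-0.039,0.002,0.05,0.05, -0.037,-0.039,0.002,0.05,0.05]'|grep -E 'eef|^force'
python3 -c "
from tilt import *
theta('w8')"
python3 -m crank '[0,0,-0.003,0,0.05, 0,0,-0.005,0,0.05, 0,0,-0.005,0,0.05]'|grep -E 'eef|^force'
python3 -c "
from tilt import *
theta('w9')"
```

```text
eef_pos: [0.5764, 0.0548, 0.2413]
force: [0.1, 0.4, -1.9]
eef [0.5764 0.0548 0.2413] F [ 0.1  0.4 -1.9] rows [(98, 38, 13.325850856839372), (192, 32, 54.122933646565635)]
eef_pos: [0.5767, 0.0547, 0.2393]
force: [-10.1, 1.4, 19.0]
eef [0.5767 0.0547 0.2393] F [-10.1   1.4  19. ] rows [(99, 36, 14.277382638705175), (191, 31, 54.05376031610943)]
```

```bash
python3 -m crank '[-0.003,0,-0.001,0,0.05, -0.005,0,-0.003,0,0.05, -0.005,0,-0.003,0,0.05]'|grep -E 'eef|^force'
python3 -c "
from tilt import *
theta('w10')"
python3 -m crank '[-0.002,0,-0.002,0,0.05, -0.004,0,-0.004,0,0.05, -0.004,0,-0.004,0,0.05]'|grep -E 'eef|^force'
python3 -c "
from tilt import *
theta('w11')"
```

```text
eef_pos: [0.5729, 0.0548, 0.2366]
force: [-2.4, 1.8, 14.5]
eef [0.5729 0.0548 0.2366] F [-2.4  1.8 14.5] rows [(105, 36, 17.79469166131249), (190, 31, 54.06982401380582)]
eef_pos: [0.5689, 0.0548, 0.2324]
force: [-1.2, 3.0, 12.6]
eef [0.5689 0.0548 0.2324] F [-1.2  3.  12.6] rows [(117, 39, 23.438296135501894), (191, 40, 54.45285528516931)]
```

```bash
python3 -m crank '[0,0,0.008,0,0.05, 0.006,0,0.012,0,0.05, 0.01,0,0.01,0,0.05, 0.01,0,0.006,0,0.05, 0.008,0,0.003,0,0.05, 0.006,0,0.001,0,0.05, 0.006,0,0.001,0,0.05]'|grep -E 'eef|^force'
python3 -c "
from tilt import *
theta('w12')"
python3 -m crank '[-0.002,0,-0.002,0,0.05, -0.003,0,-0.003,0,0.05, -0.003,0,-0.003,0,0.05]'|grep -E 'eef|^force'
python3 -c "
from tilt import *
theta('w13')"
```

```text
eef_pos: [0.5746, 0.0547, 0.2327]
force: [-3.4, 4.2, 15.9]
eef [0.5746 0.0547 0.2327] F [-3.4  4.2 15.9] rows [(124, 38, 26.431890665167316), (190, 46, 53.9061791061177)]
eef_pos: [0.5719, 0.0548, 0.2301]
force: [-1.9, 4.4, 18.3]
eef [0.5719 0.0548 0.2301] F [-1.9  4.4 18.3] rows [(130, 44, 29.221182480489798), (198, 31, 57.17408178206511)]
```

```bash
python3 -m crank '[0,0,0.006,0,0.05, 0.006,0,0.01,0,0.05, 0.008,0,0.007,0,0.05, 0.007,0,0.003,0,0.05, 0.005,0,0,0,0.05, 0.003,0,-0.003,0,0.05, 0.003,0,-0.003,0,0.05]'|grep -E 'eef|^force'
python3 -c "
from tilt import *
theta('w14')"
python3 -m crank '[-0.002,0,-0.002,0,0.05, -0.004,0,-0.004,0,0.05, -0.004,0,-0.004,0,0.05]'|grep -E 'eef|^force'
python3 -c "
from tilt import *
theta('w15')"
```

```text
eef_pos: [0.574, 0.0551, 0.2266]
force: [-7.6, 8.2, 17.8]
eef [0.574  0.0551 0.2266] F [-7.6  8.2 17.8] rows [(84, 53, 6.185397693426899), (135, 14, 31.058866475039338), (194, 34, 55.29764150391293)]
eef_pos: [0.57, 0.0556, 0.2227]
force: [-9.3, 10.9, 19.6]
eef [0.57   0.0556 0.2227] F [-9.3 10.9 19.6] rows [(115, 35, 22.08881681760502), (196, 34, 56.075127287911855)]
```

```bash
python3 - <<'E'
from look import *
b=save('side','b16')['frame'];a=save('scene','a16')['frame'];w=load('w15')['frame']
z=lambda im,x,y,w,h:cv2.resize(im[y:y+h,x:x+w],(400,300),interpolation=cv2.INTER_CUBIC)
cv2.imwrite('pics/v16.png',np.vstack([np.hstack([z(w,140,0,400,300),z(load('w14')['frame'],140,0,400,300)]),np.hstack([z(b,210,110,120,90),z(a,340,180,100,75)])])[:,:,::-1])
E
```

```text
(no output)
```

View pics/v16.png

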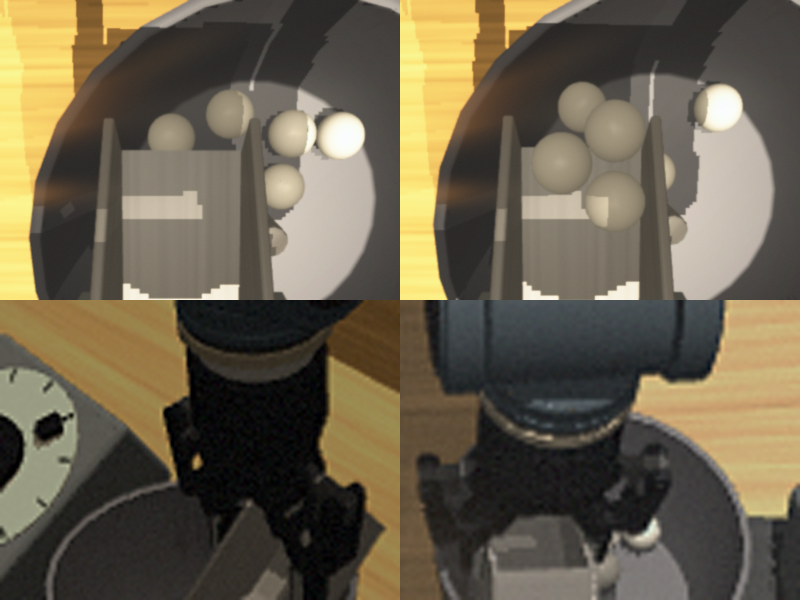

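Five balls show in the bowl: wrist panel (170,137), (230,113), (293,132), (340,135) and (283,187). The bin floor looks empty, so the sixth is probably under the lip. I'll lift and count.

```bash
python3 -m crank '[0.003,0.001,0.01,0,0.05, 0.005,0.002,0.03,0,0.05, 0.005,0.002,0.06,0,0.05, 0.005,0.002,0.09,0,0.05, 0.005,0.002,0.115,0,0.05, 0.005,0.002,0.12,0,0.05, -0.02,0.002,0.12,0,0.05, -0.05,0.002,0.12,0,0.05, -0.05,0.002,0.12,0,0.05]'|grep -E 'eef|^force'
python3 - <<'E'
from tilt import *
theta('w17')
def balls(im):
    g=cv2.cvtColor(im,cv2.COLOR_RGB2GRAY);g=cv2.medianBlur(g,3)
    c=cv2.HoughCircles(g,cv2.HOUGH_GRADIENT,1.2,14,param1=80,param2=16,minRadius=8,maxRadius=22)
    return None if c is None else c[0].round(0)
s=load('w17');st=load('w17st');print(balls(s['frame']))
print('bowl centre px',proj(s,[[.5515,.0965,.066],[.5515-.07,.0965,.066],[.5515+.07,.0965,.066],[.5515,.0965-.07,.066],[.5515,.0965+.07,.066]],st).round())
a=save('scene','a17');print('scene',proj(a,[[.5515,.0965,.066]]))
E
```

```text
eef_pos: [0.5168, 0.0564, 0.3395]
force: [1.2, -0.0, -1.8]
eef [0.5168 0.0564 0.3395] F [ 1.2 -0.  -1.8] rows [(72, 13, 0.0), (149, 77, 36.35439812286164)]
[[423. 200.  13.]
 [431. 325.  20.]
 [623. 321.  14.]
 [413. 154.  21.]
 [587. 208.  19.]
 [225. 245.  19.]
 [287. 139.   9.]
 [476. 161.  12.]
 [575. 247.  21.]]
bowl centre px [[366. 246.]
 [369. 164.]
 [364. 319.]
 [285. 245.]
 [446. 246.]]
scene [[384.47633674 254.54436916]]
```

```bash
python3 -m crank '[-0.005,-0.03,0,0,0.05, -0.01,-0.07,0,0,0.05, -0.02,-0.115,0,0,0.05, -0.03,-0.16,-0.02,0,0.05, -0.04,-0.205,-0.05,0,0.05, -0.045,-0.25,-0.08,0,0.05, -0.047,-0.28,-0.11,0,0.05, -0.047,-0.29,-0.145,0,0.05, -0.047,-0.29,-0.18,0,0.05, -0.047,-0.29,-0.195,0,0.05, -0.047,-0.29,-0.2,0,0.05, -0.047,-0.29,-0.2,0,0.05]'|grep -E 't:|eef|^force'
python3 -m crank '[0.005,0,-0.005,0,0.05, 0.012,0,-0.011,0,0.05, 0.02,0,-0.017,0,0.05, 0.028,0,-0.023,0,0.05, 0.028,0,-0.023,0,0.05]'|grep -E 'eef|^force'
python3 -c "
from tilt import *
theta('w18')"
```

```text
t: 15.25
eef_pos: [0.4725, -0.2337, 0.1402]
ee_rot: [0.005, -3.141, -0.001]
force: [-1.4, -0.6, -0.2]
eef_pos: [0.5027, -0.2342, 0.1189]
force: [2.7, -1.1, 6.1]
eef [ 0.5027 -0.2342  0.1189] F [ 2.7 -1.1  6.1] rows [(70, 12, 0.0), (118, 15, 23.567619164172157)]
```

```bash
python3 -m crank '[0.008,0,-0.006,0,0.05, 0.016,0,-0.012,0,0.05, 0.024,0,-0.018,0,0.05, 0.028,0,-0.023,0,0.05, 0.028,0,-0.026,0,0.05, 0.028,0,-0.026,0,0.05]'|grep -E 'eef|^force'
python3 -c "
from tilt import *
theta('w19')"
```

```text
eef_pos: [0.5304, -0.2339, 0.093]
force: [3.4, 1.5, 5.0]
eef [ 0.5304 -0.2339  0.093 ] F [3.4 1.5 5. ] rows []
```

```bash
python3 -m crank '[0.002,0,-0.003,0,0.05, 0.003,0,-0.005,0,0.05, 0.003,0,-0.005,0,0.05]'|grep -E 'eef|^force'
python3 - <<'E'
from tilt import *
theta('w20')
st=r.get_state();s=load('w20')
g=cv2.cvtColor(s['frame'],cv2.COLOR_RGB2GRAY);print(g[30:140:3,300:340].mean(1).astype(int).tolist())
for t in(0,4,8,12): print(t,proj(s,binpts(st,np.radians(t),[(-.076,-.029,.055),(-.076,.029,.055),(-.076,0,.032)],off=.049,h=.043,yaw=0),st).round(0).tolist())
hs=cv2.cvtColor(s['frame'],cv2.COLOR_RGB2HSV)
for rr in(70,76,82,90,100): print(rr,''.join('#' if hs[rr,c,1]<70 else '.' for c in range(190,450,4)))
E
```

```text
eef_pos: [0.5311, -0.234, 0.0923]
force: [-35.3, 7.7, 70.0]
eef [ 0.5311 -0.234   0.0923] F [-35.3   7.7  70. ] rows []
[94, 93, 93, 99, 106, 107, 107, 108, 107, 106, 107, 111, 115, 114, 92, 94, 99, 99, 99, 98, 99, 99, 99, 99, 99, 99, 99, 99, 99, 99, 98, 99, 99, 98, 99, 99, 99]
0 [[199.0, 63.0], [436.0, 64.0], [318.0, 74.0]]
4 [[206.0, 64.0], [430.0, 64.0], [319.0, 79.0]]
8 [[211.0, 66.0], [425.0, 66.0], [319.0, 85.0]]
12 [[217.0, 69.0], [420.0, 70.0], [319.0, 92.0]]
70 .....####.................................................####...
76 .....######..#########################################..######...
82 .....###.....#################################################...
90 .....###.....##########################################.#.####...
100 ......##....##################################################...
```

Force rose sharply (70 N) and the lip row reads 0° tilt, so the bin is flat on the bench. I'll ease off, release and go up.

```bash
python3 -m crank '[-0.001,0,0.003,0,0.05, -0.002,0,0.005,0,0.05, -0.002,0,0.005,0,0.085, -0.002,0,0.005,0,0.085, -0.002,0,0.005,0,0.085, -0.002,0,0.005,0,0.085]'|grep -E 'eef|^force|width'
python3 -m crank '[0,0,0.01,0,0.085, 0,0,0.04,0,0.085, 0,0,0.08,0,0.085, 0,0,0.12,0,0.085, 0,0,0.17,0,0.085, 0,0.03,0.21,0,0.085, -0.02,0.08,0.24,0,0.06, -0.05,0.13,0.26,0,0.03, -0.08,0.18,0.28,0,0.01, -0.1,0.22,0.28,0,0, -0.1,0.24,0.28,0,0, -0.1,0.24,0.28,0,0]'|grep -E 't:|eef|^force|width'
python3 - <<'E'
from tilt import *
st=r.get_state();s=save('wrist','w21');np.save('pics/w21st.npy',st,allow_pickle=True);a=save('scene','a21');b=save('side','b21')
def blob(im,x,y,w,h,v,sm=60):
    hs=cv2.cvtColor(im,cv2.COLOR_RGB2HSV)[y:y+h,x:x+w];m=((hs[...,1]<sm)&(hs[...,2]>v)).astype(np.uint8)
    n,l,q,c=cv2.connectedComponentsWithStats(m);return [((c[i]+[x,y]).round().tolist(),int(q[i,4])) for i in range(1,n) if q[i,4]>8]
print('scene bowl',blob(a['frame'],350,208,76,78,150)); print('side bowl',blob(b['frame'],225,165,92,80,110))
print('bowl in wrist',proj(s,[[.5515,.0965,.08]],st).round())
z=lambda im,x,y,w,h:cv2.resize(im[y:y+h,x:x+w],(400,300),interpolation=cv2.INTER_CUBIC)
cv2.imwrite('pics/v21.png',np.vstack([np.hstack([z(a['frame'],200,170,240,180),z(s['frame'],0,0,640,480)]),np.hstack([z(b['frame'],220,150,120,90),z(b['frame'],310,250,200,150)])])[:,:,::-1])
E
```

```text
eef_pos: [0.5294, -0.2335, 0.0916]
force: [1.4, 0.0, -0.3]
width: 0.085
t: 18.6
eef_pos: [0.4277, 0.0099, 0.3734]
ee_rot: [-0.011, 3.139, 0.001]
force: [0.3, -0.9, -0.5]
width: 0.0002
scene bowl [([377.0, 235.0], 52), ([391.0, 237.0], 52), ([400.0, 237.0], 51), ([390.0, 246.0], 59), ([360.0, 250.0], 56), ([378.0, 256.0], 55)]
side bowl [([226.0, 167.0], 14), ([271.0, 202.0], 22), ([246.0, 218.0], 89), ([262.0, 216.0], 68), ([282.0, 217.0], 66)]
bowl in wrist [[407. 326.]]
```

```bash
python3 - <<'E'
from tilt import *
def blob(im,x,y,w,h,v,sm=60):
    hs=cv2.cvtColor(im,cv2.COLOR_RGB2HSV)[y:y+h,x:x+w];m=((hs[...,1]<sm)&(hs[...,2]>v)).astype(np.uint8)
    n,l,q,c=cv2.connectedComponentsWithStats(m);return [((c[i]+[x,y]).round().tolist(),int(q[i,4]),q[i,2:4].tolist()) for i in range(1,n) if q[i,4]>8]
print('before',blob(load('scene0')['frame'],350,208,76,78,150));print('now',blob(load('a21')['frame'],350,208,76,78,150))
A=load('a21');f=A['frame']
# bin: expected corner pixels and steel mask
bp=[(x,y,z) for z in(.055,) for x in(.53-.082,.53+.054) for y in(-.263,-.205)]
print('bin px',proj(A,bp).round().tolist());print('stud top',proj(A,[[.552,.0965,.125]]).round())
print('bin blobs',blob(f,235,200,50,85,215))
d=cv2.absdiff(f,load('scene0')['frame']).max(2)
for nm,(x,y,w,h) in dict(glue=(278,308,35,45),tin=(228,298,32,38),tape=(165,282,48,46),dialtab=(455,238,20,18),purple=(250,177,55,32)).items(): print(nm,(d[y:y+h,x:x+w]>40).sum())
E
```

```text
before [([386.0, 244.0], 18, [5, 5])]
now [([377.0, 235.0], 52, [9, 8]), ([391.0, 237.0], 52, [8, 8]), ([400.0, 237.0], 51, [9, 8]), ([390.0, 246.0], 59, [11, 9]), ([360.0, 250.0], 56, [9, 9]), ([378.0, 256.0], 55, [9, 8])]
bin px [[245.0, 228.0], [267.0, 227.0], [243.0, 274.0], [266.0, 273.0]]
stud top [[387. 243.]]
bin blobs []
glue 0
tin 0
tape 0
dialtab 0
purple 0
```

View pics/v21.png

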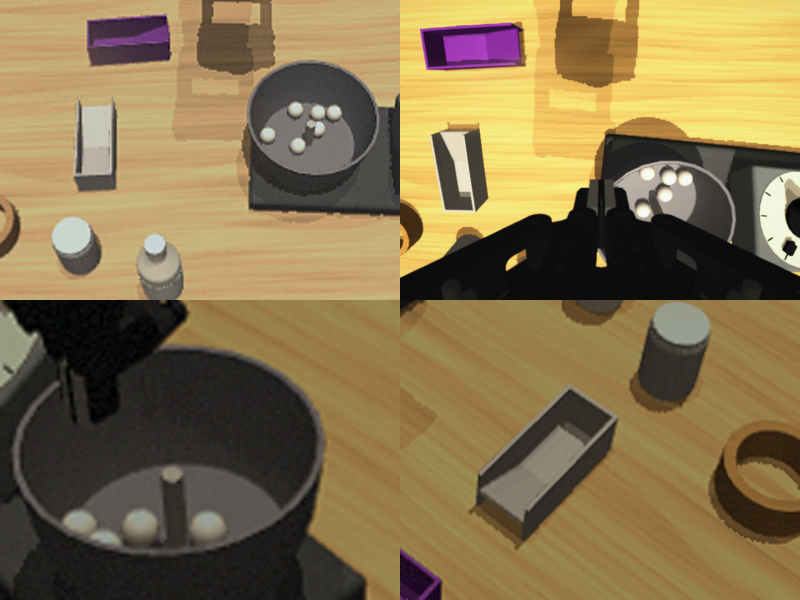

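The view shows all six balls in the bowl, with the stud between them. The bin stands upright and empty at scene panel (95,145), and the bystanders are unmoved. Next is the dial, which I'll measure numerically from a closer wrist view.

```bash
cat > knob.py <<'E'
from look import *
C0=np.array([.5557,.3067,.1235])
def frame(yaw=-.09): 
    n=np.array([-.5*np.cos(yaw),-.5*np.sin(yaw),.866]);u=np.array([.866*np.cos(yaw),.866*np.sin(yaw),.5]);return n,u,np.cross(u,n)
def measure(name,C=C0,yaw=-.09):
    st=r.get_state();s=save('wrist',name);np.save(f'pics/{name}st.npy',st,allow_pickle=True);return ana(s,st,C,yaw)
def ana(s,st,C=C0,yaw=-.09):
    n,u,v=frame(yaw);K=np.array(s['mtx']);R,o=cam(s,st)
    hs=cv2.cvtColor(s['frame'],cv2.COLOR_RGB2HSV);V=hs[...,2].astype(int)
    yy,xx=np.mgrid[0:480,0:640];pts=np.stack([xx.ravel(),yy.ravel()],1).astype(float)
    d=cv2.undistortPoints(pts[:,None],K,np.array([s['k1'],0,0,0,0.]))[:,0];D=np.c_[d,np.ones(len(d))]@R.T
    def plane(h):
        t=((C+n*h-o)@n)/(D@n);q=o+D*t[:,None]-C;return (q@v).reshape(480,640),(q@u).reshape(480,640)
    def pol(h): a,b=plane(h);return np.hypot(a,b),np.arctan2(a,b)
    r0,a0=pol(0)
    white=(V>150)&(r0<.075)&(hs[...,1]<110)
    ra,aa=pol(.006);blk=(V<75)
    tab=blk&(ra>.041)&(ra<.057)&(abs(aa-.57)<.35)
    ta=np.array([[np.sin(aa[m]).mean() if 0 else aa[m].mean(),m.sum()] for m in [tab&(ra>x)&(ra<x+.004) for x in(.042,.046,.05,.054)]])
    A,B=plane(.043);rt=np.hypot(A,B);line=(V>130)&(rt<.032)&(hs[...,1]<110)
    nn,l,q,cc=cv2.connectedComponentsWithStats(line.astype(np.uint8));k=1+q[1:,4].argmax() if nn>1 else 0
    m=l==k;P=np.stack([A[m],B[m]],1);c=P.mean(0);w=np.linalg.eigh(np.cov((P-c).T));e=w[1][:,-1];e=e*np.sign(e@c)
    rn,an=pol(.004);nose=blk&(rn>.0345)&(rn<.039)&(np.abs(an-np.arctan2(*e))<.5)
    print('eef',st['eef_pos'].round(4),'tab',ta.round(3).tolist());print('line axis',np.arctan2(e[0],e[1]).round(3),'centroid',c.round(4),np.arctan2(*c).round(3),'n',m.sum(),'nose',an[nose].mean().round(3) if nose.any() else None,nose.sum())
    g=V<110
    tk={}
    for k_ in range(-4,5):
        a=k_*np.pi/6;mm=(r0>.0575)&(r0<.066)&(np.abs(a0-a)<.12)&(V<140)
        if mm.sum()>3: tk[k_*30]=(round(float(a0[mm].mean()-a),3),round(float(r0[mm].mean()),4),int(mm.sum()))
    print('ticks',tk)
E
python3 -c "
from knob import *
s=load('w1');st=load('w1st');ana(s,st)"
python3 -m crank '[0,0.03,0.01,0,0.02, -0.005,0.07,0.02,0,0.04, -0.01,0.115,0.035,0,0.06, -0.02,0.16,0.047,0,0.08, -0.025,0.205,0.047,0,0.085, -0.028,0.25,0.047,0,0.085, -0.028,0.28,0.047,0,0.085, -0.028,0.29,0.047,0,0.085, -0.028,0.29,0.047,0,0.085, -0.028,0.29,0.047,0,0.085]'|grep -E '^t:|eef|^force'
python3 -c "
from knob import *
measure('k1')"
```

```text
eef [0.4029 0.2394 0.4951] tab [[0.606, 39.0], [0.601, 41.0], [0.601, 43.0], [0.596, 33.0]]
line axis 3.075 centroid [-0.0154 -0.0017] -1.68 n 743 nose None 0
ticks {-90: (-0.009, 0.063, 4), -60: (-0.014, 0.0632, 6), -30: (-0.012, 0.0631, 4), 0: (-0.002, 0.0624, 11), 30: (0.009, 0.0603, 14), 60: (0.013, 0.0633, 7), 90: (0.021, 0.0637, 8), 120: (0.022, 0.0635, 6)}
t: 19.75
eef_pos: [0.4019, 0.2952, 0.4187]
force: [-0.6, 0.7, -0.1]
eef [0.4019 0.2952 0.4187] tab [[0.614, 54.0], [0.605, 61.0], [0.605, 58.0], [0.6, 42.0]]
line axis -2.369 centroid [-0.0087  0.0075] -0.863 n 1093 nose None 0
ticks {-120: (-0.008, 0.0636, 9), -90: (-0.009, 0.0627, 12), -60: (-0.006, 0.0628, 10), -30: (0.001, 0.0624, 10), 0: (0.005, 0.0625, 14), 30: (0.026, 0.0599, 35), 60: (0.014, 0.0629, 9), 90: (0.015, 0.063, 7), 120: (0.011, 0.0634, 8)}
```

```bash
python3 - <<'E'
s=open('knob.py').read()
s=s.replace("line=(V>130)&(rt<.032)&(hs[...,1]<110)","line=(V>130)&(rt<.04)&(hs[...,1]<110)")
s=s.replace("k=1+q[1:,4].argmax() if nn>1 else 0","k=max([i for i in range(1,nn) if q[i,4]>15 and rt[l==i].max()<.034],key=lambda i:q[i,4])")
open('knob.py','w').write(s)
E
python3 -c "
from knob import *
for n in('w1','k1'): ana(load(n),load(n+'st'))
st=r.get_state();R=cv2.Rodrigues(st['ee_rot'])[0];print('tool x yaw',np.arctan2(R[1,0],R[0,0]),'j',st['joint_positions'].round(2))"
```

```text
Traceback (most recent call last):
  File "knob.py", line 21, in ana
    nn,l,q,cc=cv2.connectedComponentsWithStats(line.astype(np.uint8));k=max([i for i in range(1,nn) if q[i,4]>15 and rt[l==i].max()<.034],key=lambda i:q[i,4])
                                                                        ~~~^^^^^^^^^^^^^^^^^^^^^^^^^^^^^^^^^^^^^^^^^^^^^^^^^^^^^^^^^^^^^^^^^^^^^^^^^^^^^^^^^^^
ValueError: max() iterable argument is empty
```

```bash
python3 - <<'E'
s=open('knob.py').read()
s=s.replace("line=(V>130)&(rt<.04)&(hs[...,1]<110)","kb=((V<95)&(rt<.05)).astype(np.uint8);line=(cv2.morphologyEx(kb,cv2.MORPH_CLOSE,cv2.getStructuringElement(2,(9,9)))>0)&(V>110)&(rt<.031)")
s=s.replace("k=max([i for i in range(1,nn) if q[i,4]>15 and rt[l==i].max()<.034],key=lambda i:q[i,4])","k=1+q[1:,4].argmax()")
open('knob.py','w').write(s)
E
python3 -c "
from knob import *
for n in('w1','k1'): ana(load(n),load(n+'st'))
st=r.get_state();R=cv2.Rodrigues(st['ee_rot'])[0];print('tool x yaw',np.arctan2(R[1,0],R[0,0]),'j',st['joint_positions'].round(2))"
```

```text
eef [0.4029 0.2394 0.4951] tab [[0.606, 39.0], [0.601, 41.0], [0.601, 43.0], [0.596, 33.0]]
line axis -0.881 centroid [-0.0101  0.0067] -0.986 n 106 nose -0.914 1
ticks {-90: (-0.009, 0.063, 4), -60: (-0.014, 0.0632, 6), -30: (-0.012, 0.0631, 4), 0: (-0.002, 0.0624, 11), 30: (0.009, 0.0603, 14), 60: (0.013, 0.0633, 7), 90: (0.021, 0.0637, 8), 120: (0.022, 0.0635, 6)}
eef [0.4019 0.2952 0.4187] tab [[0.614, 54.0], [0.605, 61.0], [0.605, 58.0], [0.6, 42.0]]
line axis -0.886 centroid [-0.0097  0.0075] -0.914 n 152 nose -0.885 2
ticks {-120: (-0.008, 0.0636, 9), -90: (-0.009, 0.0627, 12), -60: (-0.006, 0.0628, 10), -30: (0.001, 0.0624, 10), 0: (0.005, 0.0625, 14), 30: (0.026, 0.0599, 35), 60: (0.014, 0.0629, 9), 90: (0.015, 0.063, 7), 120: (0.011, 0.0634, 8)}
tool x yaw -3.140005240094597 j [ 0.54  0.16  1.62 -0.    1.37 -1.03]
```

```bash
python3 -m crank '[0.04,0.004,-0.01,0.15,0.07, 0.08,0.008,-0.03,0.3,0.05, 0.115,0.011,-0.06,0.45,0.034, 0.136,0.013,-0.09,0.6,0.03, 0.136,0.013,-0.12,0.74,0.03, 0.136,0.013,-0.12,0.86,0.03, 0.136,0.013,-0.12,0.86,0.03, 0.136,0.013,-0.12,0.86,0.03]'|grep -E '^t:|eef|^force|width'
python3 -m crank '[0,0,-0.03,0,0.03, 0,0,-0.055,0,0.03, 0,0,-0.07,0,0.03, 0,0,-0.078,0,0.03, 0,0,-0.081,0,0.03, 0,0,-0.081,0,0.03]'|grep -E 'eef|^force|width'
```

```text
t: 20.6
eef_pos: [0.5378, 0.3085, 0.2998]
force: [0.2, -0.1, 0.0]
width: 0.0296
eef_pos: [0.5376, 0.3095, 0.2186]
force: [-0.9, 0.1, -0.7]
width: 0.03
```

```bash
python3 -m crank '[0,0,0,-0.14,0.03, 0,0,0,-0.28,0.03, 0,0,0,-0.42,0.03, 0,0,0,-0.56,0.028, 0,0,0,-0.7,0.026, 0,0,0,-0.84,0.026, 0,0,0,-0.98,0.026, 0,0,0,-1.12,0.026, 0,0,0,-1.26,0.026, 0,0,0,-1.4,0.026, 0,0,0,-1.4,0.026]'|grep -E '^t:|eef|^force|width'
python3 -m crank '[0,0,0.03,0,0.03, 0,0,0.07,0,0.05, -0.04,0,0.12,0.15,0.07, -0.08,0,0.16,0.3,0.085, -0.12,-0.006,0.19,0.45,0.085, -0.136,-0.013,0.2,0.54,0.085, -0.136,-0.013,0.2,0.54,0.085, -0.136,-0.013,0.2,0.54,0.085]'|grep -E '^t:|eef|^force|width'
python3 -c "
from knob import *
measure('k2')"
```

```text
t: 22.3
eef_pos: [0.5376, 0.3087, 0.2185]
force: [0.3, -5.6, -2.1]
width: 0.0259
t: 23.1
eef_pos: [0.4011, 0.2965, 0.4194]
force: [-0.1, -0.3, -0.6]
width: 0.0847
eef [0.4011 0.2965 0.4194] tab [[0.611, 54.0], [0.606, 60.0], [0.606, 59.0], [0.599, 42.0]]
line axis 0.207 centroid [0.0029 0.0127] 0.228 n 158 nose 0.176 1
ticks {-120: (-0.005, 0.0628, 8), -90: (-0.008, 0.0624, 9), -60: (-0.005, 0.0628, 10), -30: (-0.0, 0.0628, 11), 0: (0.005, 0.0623, 13), 30: (0.026, 0.0598, 35), 60: (0.014, 0.063, 11), 90: (0.014, 0.0628, 9), 120: (0.01, 0.0631, 8)}
```

```bash
python3 -m crank '[0.04,0.004,-0.01,-0.14,0.07, 0.08,0.008,-0.03,-0.28,0.05, 0.115,0.011,-0.06,-0.33,0.034, 0.136,0.013,-0.1,-0.33,0.03, 0.136,0.013,-0.14,-0.33,0.03, 0.136,0.013,-0.17,-0.33,0.03, 0.136,0.013,-0.19,-0.33,0.03, 0.136,0.013,-0.201,-0.33,0.03, 0.136,0.013,-0.201,-0.33,0.026]'|grep -E '^t:|eef|^force|width'
python3 -m crank '[0,0,0,-0.1,0.026, 0,0,0,-0.2,0.026, 0,0,0,-0.3,0.026, 0,0,0,-0.4,0.026, 0,0,0,-0.5,0.026, 0,0,0,-0.55,0.026, 0,0,0,-0.55,0.026]'|grep -E '^t:|eef|^force|width'
python3 -m crank '[0,0,0.03,0,0.03, 0,0,0.07,0,0.05, -0.04,0,0.12,0.15,0.07, -0.08,0,0.16,0.3,0.085, -0.12,-0.006,0.19,0.45,0.085, -0.136,-0.013,0.201,0.6,0.085, -0.136,-0.013,0.201,0.75,0.085, -0.136,-0.013,0.201,0.88,0.085, -0.136,-0.013,0.201,0.88,0.085]'|grep -E '^t:|eef|^force|width'
python3 -c "
from knob import *
measure('k3')"
```

```text
t: 24.05
eef_pos: [0.5373, 0.309, 0.2148]
force: [0.2, -0.6, 1.2]
width: 0.0259
t: 24.75
eef_pos: [0.5374, 0.3087, 0.2175]
force: [-3.0, -6.3, -0.7]
width: 0.0259
t: 25.65
eef_pos: [0.4013, 0.2964, 0.4194]
force: [1.0, 0.3, 0.9]
width: 0.0853
eef [0.4013 0.2964 0.4194] tab [[0.612, 54.0], [0.609, 59.0], [0.604, 60.0], [0.605, 44.0]]
line axis 0.637 centroid [0.0088 0.0109] 0.679 n 170 nose 0.668 3
ticks {-120: (-0.008, 0.063, 8), -90: (-0.008, 0.0631, 8), -60: (-0.006, 0.0628, 10), -30: (0.001, 0.0626, 10), 0: (0.005, 0.0622, 10), 30: (0.024, 0.0597, 34), 60: (0.014, 0.0627, 9), 90: (0.013, 0.063, 11), 120: (0.012, 0.0634, 8)}
```

```bash
python3 -m crank '[0.04,0.004,-0.01,-0.14,0.07, 0.08,0.008,-0.03,-0.28,0.05, 0.115,0.011,-0.06,-0.42,0.034, 0.136,0.013,-0.1,-0.56,0.03, 0.136,0.013,-0.14,-0.7,0.03, 0.136,0.013,-0.16,-0.8,0.03, 0.136,0.013,-0.18,-0.8,0.03, 0.136,0.013,-0.201,-0.8,0.03, 0.136,0.013,-0.201,-0.8,0.026, 0.136,0.013,-0.201,-0.75,0.026, 0.136,0.013,-0.201,-0.68,0.026, 0.136,0.013,-0.201,-0.68,0.026]'|grep -E '^t:|eef|^force|width'
python3 -m crank '[0,0,0.03,0,0.03, 0,0,0.07,0,0.05, -0.04,0,0.12,0.15,0.07, -0.08,0,0.16,0.3,0.085, -0.12,-0.006,0.19,0.45,0.085, -0.136,-0.013,0.201,0.6,0.085, -0.136,-0.013,0.201,0.68,0.085, -0.136,-0.013,0.201,0.68,0.085]'|grep -E '^t:|eef|^force|width'
python3 -c "
from knob import *
measure('k4')"
```

```text
t: 26.9
eef_pos: [0.5371, 0.3093, 0.2175]
force: [-4.2, -1.2, -1.8]
width: 0.026
t: 27.7
eef_pos: [0.4011, 0.2965, 0.42]
force: [-0.2, 0.2, -0.8]
width: 0.085
eef [0.4011 0.2965 0.42  ] tab [[0.612, 55.0], [0.606, 60.0], [0.605, 58.0], [0.607, 46.0]]
line axis 0.567 centroid [0.0078 0.0113] 0.608 n 166 nose 0.605 2
ticks {-120: (-0.008, 0.063, 9), -90: (-0.006, 0.0635, 9), -60: (-0.006, 0.0626, 10), -30: (0.002, 0.0626, 11), 0: (0.006, 0.0624, 15), 30: (0.029, 0.0597, 33), 60: (0.014, 0.0631, 11), 90: (0.014, 0.0631, 5), 120: (0.012, 0.0636, 6)}
```

```bash
python3 - <<'E'
from knob import *
n,u,v=frame();C=C0+(-.00025*v*-1+0*u)
def pl(s,st,h):
    K=np.array(s['mtx']);R,o=cam(s,st);yy,xx=np.mgrid[0:480,0:640];d=cv2.undistortPoints(np.stack([xx.ravel(),yy.ravel()],1).astype(float)[:,None],K,np.array([s['k1'],0,0,0,0.]))[:,0]
    D=np.c_[d,np.ones(len(d))]@R.T;t=((C0+n*h-o)@n)/(D@n);q=o+D*t[:,None]-C0;return (q@v).reshape(480,640),(q@u).reshape(480,640)
for nm,g in(('k1',-.885),('k2',.21),('k3',.64),('k4',.58)):
    s,st=load(nm),load(nm+'st');V=cv2.cvtColor(s['frame'],cv2.COLOR_RGB2GRAY).astype(float)
    # tool: disc centre from dark disc at h=.009, rotated offset
    A,B=pl(s,st,.006);rr=np.hypot(A,B);aa=np.arctan2(A,B);w=np.clip((200-V)/170,0,1);out=[]
    for lo,hi in((.0345,.0365),(.0365,.0385),(.041,.045),(.045,.049),(.049,.053)):
        c=g if hi<.04 else .6
        m=(rr>lo)&(rr<hi)&(abs(aa-c)<.3);ww=w[m]*(w[m]>.15);out.append((lo,round(float((aa[m]*ww).sum()/max(ww.sum(),.01)),3),round(float(ww.sum()),1)))
    A,B=pl(s,st,.043);e=np.array([np.sin(g),np.cos(g)]);al=A*e[0]+B*e[1];pe=A*e[1]-B*e[0]
    pts=[]
    for a in np.arange(.004,.024,.002):
        m=(abs(al-a)<.0015)&(abs(pe)<.0045);ww=np.clip(V[m]-60,0,200)
        if ww.sum()>60: pts.append((a,(pe[m]*ww).sum()/ww.sum()))
    pts=np.array(pts);k=np.polyfit(pts[:,0],pts[:,1],1);print(nm,out,'line',round(g+np.arctan(k[0]),3),'off mm',round(k[1]*1e3,2),len(pts),(pts[:,1]*1e3).round(1).tolist())
E
```

```text
k1 [(0.0345, -0.894, 4.6), (0.0365, 0.0, 0.0), (0.041, 0.623, 56.7), (0.045, 0.614, 66.1), (0.049, 0.616, 64.6)] line -0.88 off mm -0.49 10 [-0.4, -0.5, -0.4, -0.5, -0.4, -0.3, -0.4, -0.4, -0.5, -0.3]
k2 [(0.0345, 0.217, 4.0), (0.0365, 0.0, 0.0), (0.041, 0.622, 56.8), (0.045, 0.615, 64.4), (0.049, 0.615, 64.3)] line 0.203 off mm 0.34 10 [0.3, 0.3, 0.3, 0.3, 0.3, 0.2, 0.2, 0.2, 0.2, 0.2]
k3 [(0.0345, 0.674, 7.7), (0.0365, 0.674, 7.0), (0.041, 0.628, 57.2), (0.045, 0.615, 66.4), (0.049, 0.614, 63.8)] line 0.636 off mm 0.64 10 [0.6, 0.6, 0.6, 0.5, 0.5, 0.7, 0.6, 0.6, 0.6, 0.5]
k4 [(0.0345, 0.615, 8.9), (0.0365, 0.666, 7.3), (0.041, 0.626, 58.3), (0.045, 0.617, 63.9), (0.049, 0.612, 64.5)] line 0.56 off mm 0.62 10 [0.6, 0.5, 0.4, 0.3, 0.3, 0.4, 0.4, 0.3, 0.2, 0.1]
```

The line fit gives the knob at about 0.56 and the tab at about 0.59. I'll make one small clockwise correction of +0.03, using the lag measured at this opening.

```bash
python3 -m crank '[0.04,0.004,-0.01,-0.14,0.07, 0.08,0.008,-0.03,-0.28,0.05, 0.115,0.011,-0.06,-0.42,0.034, 0.136,0.013,-0.1,-0.56,0.03, 0.136,0.013,-0.14,-0.7,0.03, 0.136,0.013,-0.16,-0.73,0.03, 0.136,0.013,-0.18,-0.73,0.03, 0.136,0.013,-0.201,-0.73,0.03, 0.136,0.013,-0.201,-0.74,0.026, 0.136,0.013,-0.201,-0.78,0.026, 0.136,0.013,-0.201,-0.835,0.026, 0.136,0.013,-0.201,-0.835,0.026]'|grep -E '^t:|eef|^force|width'
python3 -m crank '[0,0,0.03,0,0.03, 0,0,0.07,0,0.05, -0.04,0,0.12,0.15,0.07, -0.08,0,0.16,0.3,0.085, -0.12,-0.006,0.19,0.45,0.085, -0.136,-0.013,0.201,0.6,0.085, -0.136,-0.013,0.201,0.75,0.085, -0.136,-0.013,0.201,0.835,0.085, -0.136,-0.013,0.201,0.835,0.085]'|grep -E '^t:|eef|^force|width'
python3 -c "
from knob import *
measure('k5')
a=save('scene','a30');f=a['frame'];d=cv2.absdiff(f,load('a21')['frame']).max(2)
for nm,(x,y,w,h) in dict(glue=(278,308,35,45),tin=(228,298,32,38),tape=(165,282,48,46),bin=(236,218,38,65),bowl=(350,208,76,78),purple=(250,177,55,32)).items(): print(nm,(d[y:y+h,x:x+w]>40).sum())"
```

```text
t: 28.95
eef_pos: [0.5374, 0.3087, 0.2168]
force: [-2.9, -4.0, -2.0]
width: 0.0259
t: 29.85
eef_pos: [0.4014, 0.2964, 0.4191]
force: [0.3, -0.0, -0.4]
width: 0.0848
eef [0.4014 0.2964 0.4191] tab [[0.613, 55.0], [0.605, 59.0], [0.602, 60.0], [0.597, 41.0]]
line axis 0.576 centroid [0.0079 0.0112] 0.614 n 166 nose 0.606 3
ticks {-120: (-0.008, 0.0629, 7), -90: (-0.006, 0.0634, 10), -60: (-0.005, 0.0626, 11), -30: (0.002, 0.0623, 12), 0: (0.008, 0.0631, 11), 30: (0.026, 0.0601, 37), 60: (0.013, 0.0628, 9), 90: (0.014, 0.0633, 7), 120: (0.012, 0.0635, 8)}
glue 0
tin 0
tape 0
bin 0
bowl 50
purple 0
```

```bash
python3 -c "
from station import r
print(r.finish_job())"
```

```text
the job is handed in; nothing more can be done
None
```

The job is handed in at about 30 s: all six balls are in the bowl and the empty bin stands upright on the bench. By my camera fit the pointer is within about 0.02 rad of the tab. The tab, glue bottle, tin and tape core did not move.

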